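# Slip-angle test of a tile coupon on a tilting plane

## Robot

A 6-joint arm with a two-finger parallel gripper is mounted at the origin on the work surface. World frame = base frame: x ahead of the robot, y to its left, z up, the work surface at z = 0. Lengths are in m, angles in rad, forces in N, time in s.
With the tool pointing down it reaches from about 0.35 to 0.975 m from the base axis. Payload 4.9 kg.
Tool frame: the origin (TCP) lies midway between the tips of the shut fingers; the grasp point (between the pads) lies 19 mm behind it (manip.pinch_z is the distance from the TCP to the grasp point, in m); z points along the fingers, y is the direction in which the jaws open and shut (so a half turn about z gives the same grasp; the last joint's range is limited). The gripper opens to 85 mm and grips with 20 to 120 N. Pads are 22 mm wide; open, the fingers measure 114 mm over their backs; the gripper's body (76 mm by 85 mm) begins 54 mm behind the grasp point. The pads swing forward as they close: fully open they stand 13 mm farther back than shut.
Start: joints at [-1.406, 0.053, 1.613, -0, 1.476, -0.119], TCP at [0.175, -0.6, 0.231] pointing down, gripper open.
Joint ranges: [-3.01, 3.01], [-1.01, 2.22], [0.06, 2.58], [-1.02, 4.17], [0.09, 2.62], [-3.14, 3.14]. Speed limits (rad/s): [2.57, 2.57, 3.14, 3.14, 3.14, 3.14].

## Interface

Orientations are given as a unit quaternion [w, x, y, z].
In Python, from plant import manip gives the robot as it stands.
- The arm moves only by the tool drive_tool, never from a script. Its argument "commands" is text: rows parted by semicolons, each of 5 numbers parted by spaces: the finger opening in mm, from 0 to 85.4, then the shift along the tool's x, y, z in units of 30 mm (1.0 is 30 mm), then the turn about the tool's z in degrees. A call has exactly 8 rows; each row shifts and turns the commanded pose from where the row before left it, along the tool's axes as they then stand; what a row does not reach is not made up. A row lasts 1/8 s, in which the tool goes at most 62.5 mm and 10.7 degrees, less where a joint would pass 70% of its speed; a pose out of reach is approached as far as the arm can. A call is refused whole if a number of a shift passes 1 or a number of a turn 10.7, either way. A call with a gripper value outside its range is refused whole. The fingers move at their own pace and stop on an object; the grip force is fixed at half the most. Time passes only in rows, so rows that do not move let the fingers close, or fill a call up. It gives the time, the measured TCP pose, the force and the opening at its end, in the units of the state.
- manip.state(): the state, without advancing time (a new reading comes with each control period).
- manip.grab_frame(name): name is "scene" or "side" or "wrist"; returns the picture (384x512x3 uint8, red, green, blue); there is no depth.
- manip.camera_params(name): a dict with "fx", "fy", "cx", "cy" (pixels), "distortion" ([k1, k2, p1, p2, k3] as OpenCV has them; the pictures are not rectified), "xyz" and "orientation" of the camera in the world. Camera axes: x right, y down, z forward; pixel columns grow to the right and rows downward; lengths in m; the calibration is good to about 2 mm. A picture is of the moment at which its call begins: read the wrist's pose just before it. camera_params takes no time and is no camera call; for the wrist camera it gives the pose at the moment of the call.
- manip.job_done(): hands the job in, once; it reports no verdict.
The state is a dict: "time": time; "joint_pos": joint angles; "joint_vel": joint speeds; "joint_efforts": joint torques, N m; "tool_pos": TCP position; "tool_rot": TCP orientation; "contact_force": force on the tool from outside, world axes, zero at the start; "ft_torque": the same for the moment, N m; "gripper_width": opening from 0.0 (shut) to 1.0 (fully open).
Only numpy, scipy, OpenCV 4.12 (cv2) and the standard library are available. Lean on these libraries where they do the work, as an engineer would, in place of code of your own. Each camera call takes 0.05 s, during which the arm holds its last target. There are 200 camera calls.

## Task

Run a slip test: set the finned test block down gently on the bare lane of the flat tilting ramp, uphill of the scribed cross line and pointing down the lane, and let go of it. Then raise the ramp by its lift bar, slowly and smoothly, until the block starts to slide by itself; stop right there and keep the ramp at that angle while the block slides down to the foot stop, so that the rubber-soled reference puck beside it does not slip. Let go of the bar, leaving the ramp standing at that angle, with the block at the foot stop and everything else on the bench left alone.

Things in the scene. Friction and masses are not known exactly. Their poses are not given: they have to be found in the camera images.
- stand: Slip tester's fixed white base, 290 x 170 x 12 mm, screwed to the bench. Origin on the bench under the hinge axis; x axis from the hinge towards the lift bar (roughly to the robot's left), z up. The hinge axis runs along its y, 28 mm above the bench. It carries the hinged aluminium deck, 280 x 180 x 12 mm, its top 34 mm above the bench when flat, with 8 mm side rims.
- ramp (a joint): Angle of the deck in rad: 0 flat, grows as the lift-bar end is raised, limit 0.8. The hinge is stiff: the ramp stays where it is left, and lifting takes about 8 to 13 N at the bar. The block begins to slide at an angle that differs from run to run, between about 0.25 and 0.45 rad; the puck holds about 0.05 to 0.08 rad longer.
- lift_bar (a point): Middle of the round steel lift bar, 12 mm thick, 102 mm clear length, parallel to the hinge axis; with the deck flat 325 mm along x from the hinge axis and 36 mm above it (64 mm above the bench), 55 mm beyond the deck's end, free below and on both sides. Pinch it from above and follow its arc about the hinge; it can turn between the fingers. Site x up the deck, z away from it.
- foot_stop (a point): On the deck's top at the uphill face of the foot stop, a steel strip 16 mm high across the hinge end, 10 mm from the hinge axis; the point lies in the bare lane. Turns with the deck.
- start_spot (a point): Point on the deck's top where the middle of the test block is to be set: 195 mm along the deck from the hinge axis, 43 mm off its centre line in the bare +y lane, uphill of the cross line scribed at 160 mm (within about 10 mm will do). Turns with the deck: x up the deck, z away from it. A block against the foot stop has its middle 155 mm down the deck from here.
- block: The test block itself (origin at the middle of its underside; see block_mid).
- puck: The reference puck itself (origin at the middle of its underside).
- block_mid (a point): Middle of the test block, 23 mm above its underside. White ceramic tile coupon 60 (x) x 46 (y) x 10 mm under a steel fin 44 (x) x 14 (y) mm that rises from 10 to 46 mm above the underside; 0.11 to 0.22 kg. Grip it by the fin across y; set it with x along the lane, either way round.
- puck_mid (a point): Middle of the reference puck: steel disc 44 mm wide, 18 mm high, with a rubber sole; stands loose on the deck at its mark. Not to be handled.
- mark (a point): Centre of the round dark mark on the deck's top where the puck stands: 195 mm from the hinge axis, 43 mm to the -y side. Turns with the deck.
- funnel: White ceramic funnel standing on its 92 mm wide rim, 115 mm high; bystander, origin at its underside.
- wash_bottle: Clear bottle 64 mm wide, 150 mm high; bystander, origin at its underside.
- beaker: Glass beaker 76 mm wide, 95 mm high; bystander, origin at its underside.
- dish: White bowl 90 mm wide, 35 mm high; bystander, origin at its underside.
- weight: Brass weight with knob, 38 mm wide, 52 mm high; bystander, origin at its underside.
- stopper: Rubber stopper 36 mm wide, 30 mm high; bystander, origin at its underside.
- spatula: Spatula, 190 mm long, lying on the bench; bystander, origin at its underside.
Mind the look-alikes: they are no part of the job. Leave any turquoise or yellow look-alike of the puck alone.

How it is judged:
By the outcome, as a careful person would: the job done as asked, in the order asked, and still so for the second after the job is handed in, with the robot touching nothing.
It also fails if it takes over 72 s, if anything falls off the work surface, if the arm or the gripper's body presses on something with over 40 N, if the wrist force passes 120 N, or if a joint passes its speed limit or range.

## Working session

There is one attempt and no reset: what is moved stays moved. The work goes in short steps, Python scripts to look and compute and a tool call to move; the robot and the scene stay as the last step left them, time stands still between calls to the robot, and variables do not carry over. Pictures are saved under pics/ and viewed, about 8 in all and at most 12, crops included, and the job is handed in when it is done.

Besides the shell and the picture viewer there is one more tool, called after "Call:" in YAML: its name, and indented under it one key for each argument. drive_tool: Moves the arm, as the interface text tells. Its arguments: {"type":"object","properties":{"commands":{"type":"string"}},"required":["commands"]}

```bash
ls; mkdir -p pics; python3 - <<'E'
from plant import manip
import cv2,numpy as np
s=manip.state(); print(s['time'],s['tool_pos'],s['tool_rot'],s['gripper_width'],manip.pinch_z)
for n in("scene","side"):
    im=manip.grab_frame(n); cv2.imwrite(f"pics/{n}0.png",im[:,:,::-1]); print(n,manip.camera_params(n))
a=cv2.imread("pics/scene0.png");b=cv2.imread("pics/side0.png")
E
```

```text
pics
0.0 [ 0.17490228 -0.59938714  0.23006122] [-1.02071169e-03  9.89949675e-01  1.41416404e-01 -2.38638387e-05] 1.00101716348961 0.0187
scene {'fx': 472.5130519822367, 'fy': 472.5130519822367, 'cx': 252.56445302038892, 'cy': 184.85327099506137, 'distortion': array([-0.10087322,  0.        ,  0.        ,  0.        ,  0.        ]), 'xyz': array([1.37519925, 0.55680708, 0.9545991 ]), 'orientation': array([-0.18424037,  0.41716158,  0.81587926, -0.35548944])}
side {'fx': 424.1689822391295, 'fy': 424.1689822391295, 'cx': 253.74551617413184, 'cy': 196.2484367985571, 'distortion': array([0.02249107, 0.        , 0.        , 0.        , 0.        ]), 'xyz': array([ 0.43223183, -0.78228277,  0.9828116 ]), 'orientation': array([-0.34954366,  0.929495  , -0.11248108,  0.03473168])}
```

View pics/scene0.png

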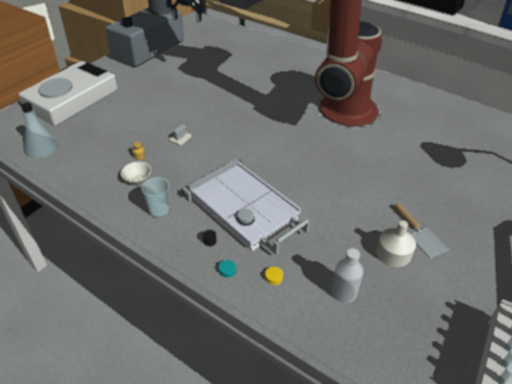

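View pics/side0.png

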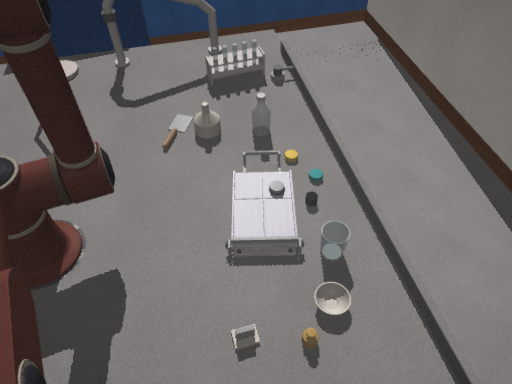

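The scene view shows the ramp at about (245,205), with the lift bar at (290,232). The finned block is at (180,134) and the puck at (246,217). The turquoise (228,268) and yellow (274,275) discs are look-alikes. In the side view the block is at (245,336), the bar at (262,155) and the puck at (277,188). The only finned white tile is the one at (245,336), so I'll enlarge it to confirm.

```bash
cat > h.py <<'E'
import numpy as np,cv2
from scipy.spatial.transform import Rotation as R
from plant import manip
def rot(q): return R.from_quat(np.r_[q[1:],q[0]])
def ray(p,uv):
    K=np.array([[p['fx'],0,p['cx']],[0,p['fy'],p['cy']],[0,0,1]])
    n=cv2.undistortPoints(np.array([[uv]],float),K,p['distortion'])[0,0]
    return p['xyz'],rot(p['orientation']).apply([n[0],n[1],1])
def onz(p,uv,z):
    o,d=ray(p,uv); return o+d*(z-o[2])/d[2]
def proj(p,X):
    K=np.array([[p['fx'],0,p['cx']],[0,p['fy'],p['cy']],[0,0,1]])
    c=rot(p['orientation']).inv().apply(np.atleast_2d(X)-p['xyz'])
    return cv2.projectPoints(c,np.zeros(3),np.zeros(3),K,p['distortion'])[0][:,0]
E
python3 - <<'E'
import cv2,numpy as np
b=cv2.imread("pics/side0.png");a=cv2.imread("pics/scene0.png")
f=lambda im,x,y,w,h,s:cv2.resize(im[y:y+h,x:x+w],None,fx=s,fy=s,interpolation=cv2.INTER_CUBIC)
L=f(b,220,145,90,120,5)          # 450x600
r1=f(b,220,310,50,50,6); r2=f(a,155,110,50,50,6) #300
cv2.imwrite("pics/crop.png",np.hstack([L,np.vstack([r1,r2])]))
E
```

```text
(no output)
```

View pics/crop.png

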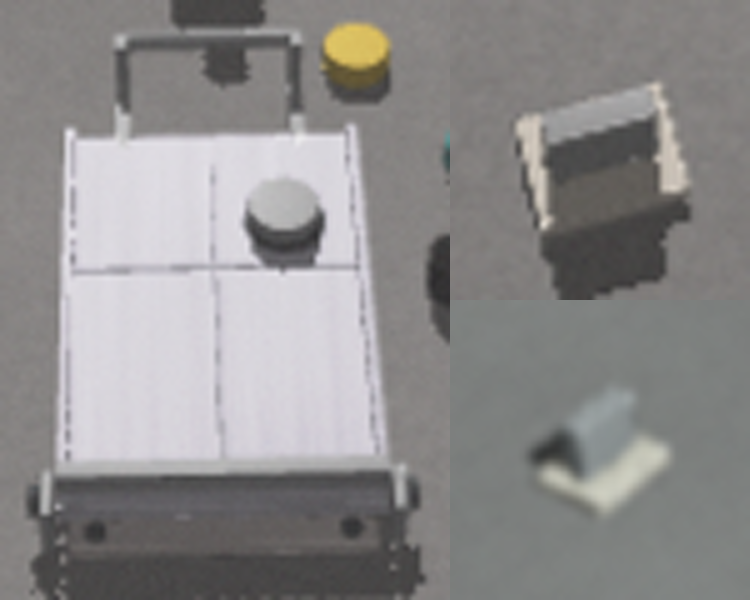

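The crop confirms the block: a white tile with a grey fin, fin top centre at about side (245,328). The deck's cross line runs from side (235,198.6) to (291.6,198.6), the bar ends are at (244.4,153) and (279.4,153), and the bare lane is on the robot's side.

```bash
python3 - <<'E'
from h import *
p=manip.camera_params("side")
s=lambda x,y:(220+(x-.5)/5,145+(y-.5)/5)
g=lambda x,y:(220+(x-450-.5)/6,310+(y-.5)/6)
for n,uv,z in [("crossL",s(75,268),.034),("crossR",s(358,268),.034),("barL",s(122,40),.068),("barR",s(297,40),.068),
 ("footL",s(60,463),.050),("footR",s(388,460),.050),("clT",s(212,165),.034),("clB",s(217,455),.034),("puckTop",s(284,205),.052),
 ("finTL",g(541,127),.046),("finTR",g(658,93),.046),("fint",g(600,110),.046),("tileFL",g(543,228),.01),("tileFR",g(688,195),.01),("tileBL",g(518,120),.01)]:
    print(n,onz(p,uv,z).round(4))
print(manip.camera_params("wrist")['xyz'],rot(manip.camera_params("wrist")['orientation']).as_matrix().round(3))
print(rot(manip.state()['tool_rot']).as_matrix().round(3))
E
```

```text
crossL [0.5565 0.0315 0.034 ]
crossR [ 0.7186 -0.0095  0.034 ]
barL [0.6196 0.1807 0.068 ]
barR [0.7261 0.1534 0.068 ]
footL [ 0.5181 -0.1162  0.05  ]
footR [ 0.6898 -0.1572  0.05  ]
clT [0.6557 0.093  0.034 ]
clB [ 0.6043 -0.1205  0.034 ]
puckTop [0.6849 0.034  0.052 ]
finTL [ 0.4731 -0.3723  0.046 ]
finTR [ 0.5197 -0.3699  0.046 ]
fint [ 0.4965 -0.3712  0.046 ]
tileFL [ 0.4671 -0.3963  0.01  ]
tileFR [ 0.5246 -0.3971  0.01  ]
tileBL [ 0.4664 -0.3516  0.01  ]
[ 0.23720822 -0.58131249  0.37350254] [[ 0.28  -0.927 -0.25 ]
 [-0.96  -0.271 -0.071]
 [-0.002  0.26  -0.966]]
[[ 0.96   0.28  -0.   ]
 [ 0.28  -0.96   0.002]
 [ 0.    -0.002 -1.   ]]
```

Call:
drive_tool:
  commands: "50 .95 -.33 .25 0;50 .95 -.33 .25 0;50 .95 -.33 .25 0;50 .95 -.33 .25 0;50 .95 -.33 .25 0;50 .95 -.33 .25 0;50 .95 -.33 .25 0;50 .95 -.33 .25 0"

```text
time: 1.1
tool_pos: [0.3723, -0.4591, 0.1704]
tool_rot: [-0.0, 0.99, 0.141, -0.0]
contact_force: [0.5, 0.1, 0.2]
gripper_width: 0.585
```

Call:
drive_tool:
  commands: "50 .96 -.33 .2 0;50 .96 -.33 .2 0;50 .96 -.33 .2 0;50 .96 -.33 .2 0;50 .96 -.33 .2 0;50 0 0 0 8;50 0 0 0 7.3;50 0 0 0 0"

```text
time: 2.1
tool_pos: [0.4959, -0.3719, 0.1407]
tool_rot: [-0.0, 1.0, 0.009, -0.0]
contact_force: [0.5, -0.0, -0.5]
gripper_width: 0.584
```

```bash
python3 - <<'E'
from h import *
s=manip.state();print(s['time'],s['tool_pos'],rot(s['tool_rot']).as_matrix().round(3).tolist(),s['joint_pos'].round(2))
p=manip.camera_params("wrist");im=manip.grab_frame("wrist");cv2.imwrite("pics/w1.png",im[:,:,::-1])
np.savez("w1.npz",xyz=p['xyz'],o=p['orientation']); print(p)
print(proj(p,[[.4965,-.3715,.046],[.4965,-.3715,.0]]))
E
```

```text
2.1 [ 0.49588517 -0.37188826  0.14067398] [[1.0, 0.019, -0.001], [0.019, -1.0, 0.001], [-0.001, -0.001, -1.0]] [-0.76  0.11  1.71 -0.    1.33  0.79]
{'fx': 309.34737093708117, 'fy': 309.34737093708117, 'cx': 259.4455220566601, 'cy': 186.5026214082238, 'distortion': array([0.01055139, 0.        , 0.        , 0.        , 0.        ]), 'xyz': array([ 0.56088369, -0.37087455,  0.28394045]), 'orientation': array([ 0.09334693,  0.7073963 , -0.69447028, -0.09267065])}
[[259.19090908 186.63577871]
 [259.30101598 173.85887825]]
```

View pics/w1.png

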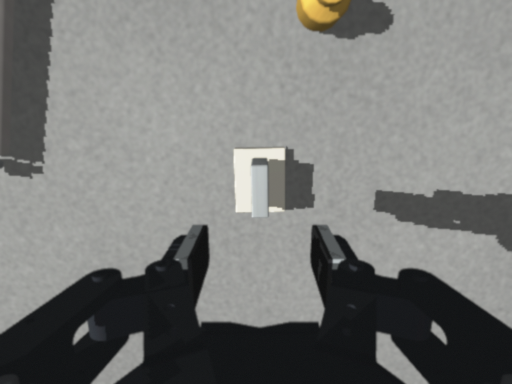

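The wrist view shows the fin centred between the fingers, with its top at about (260,190) and aligned with the jaws, so I'm descending and gripping.

Call:
drive_tool:
  commands: "50 -.07 0 .8 0;50 0 0 .8 0;50 0 0 .8 0;50 0 0 .8 0;50 0 0 .5 0;50 0 0 .2 0;50 0 0 .15 0;5 0 0 0 0"

```text
time: 3.15
tool_pos: [0.4943, -0.3726, 0.0203]
tool_rot: [0.0, 1.0, 0.008, 0.0]
contact_force: [0.9, 0.1, -0.5]
gripper_width: 0.384
```

Call:
drive_tool:
  commands: "5 0 0 0 0;5 0 0 0 0;5 0 0 0 0;5 0 0 -.1 0;5 0 0 -.3 0;5 0 0 -1 0;5 0 0 -1 0;5 0 0 -1 0"

```text
time: 4.15
tool_pos: [0.4937, -0.372, 0.1227]
tool_rot: [-0.0, 1.0, 0.008, -0.0]
contact_force: [0.0, 0.4, -2.6]
gripper_width: 0.148
```

Call:
drive_tool:
  commands: "5 .27 -.95 0 0;5 .27 -.95 0 0;5 .27 -.95 0 0;5 .27 -.95 0 0;5 .27 -.95 0 0;5 .27 -.95 0 0;5 .27 -.95 0 0;5 .27 -.95 0 0"

```text
time: 5.15
tool_pos: [0.5548, -0.1422, 0.1219]
tool_rot: [-0.0, 1.0, 0.008, -0.0]
contact_force: [0.3, 0.5, -2.6]
gripper_width: 0.151
```

Call:
drive_tool:
  commands: "5 .25 -.94 0 0;5 .25 -.94 0 0;5 .25 -.94 0 0;5 .25 -.94 0 0;5 .25 -.94 0 0;5 .25 -.94 0 0;5 .2 -.9 0 0;5 0 0 0 -5"

```text
time: 6.15
tool_pos: [0.6025, 0.0556, 0.1218]
tool_rot: [-0.0, 0.999, 0.054, -0.0]
contact_force: [-0.4, 0.1, -1.6]
gripper_width: 0.15
```

Call:
drive_tool:
  commands: "5 0 0 0 -10;5 0 0 0 -10;5 0 0 0 -10;5 0 0 0 -10;5 0 0 0 -10;5 0 0 0 -10;5 0 0 0 -10;5 0 0 0 0"

```text
time: 7.15
tool_pos: [0.6024, 0.0538, 0.1218]
tool_rot: [-0.0, 0.789, 0.615, -0.0]
contact_force: [-1.0, -0.7, -1.9]
gripper_width: 0.153
```

```bash
python3 - <<'E'
from h import *
s=manip.state();print(s['time'],s['tool_pos'],rot(s['tool_rot']).as_matrix().round(3).tolist(),s['joint_pos'].round(2),s['contact_force'])
p=manip.camera_params("wrist");im=manip.grab_frame("wrist")[:,:,::-1];cv2.imwrite("pics/w2.png",im)
print(p)
o=np.array([.598,-.146,0]);ux=np.array([.24,.971,0]);uy=np.array([-.971,.24,0]);ez=np.array([0,0,1])
D=lambda a,b,z:o+ux*a+uy*b+ez*z
for n,X in dict(start=D(.195,.043,.034),bar=D(.325,0,.07),crossL=D(.16,.086,.034),crossR=D(.16,-.086,.034),puck=D(.195,-.043,.052)).items(): print(n,proj(p,X)[0])
E
```

```text
7.15 [0.60236126 0.05382214 0.12178555] [[0.245, 0.97, -0.0], [0.97, -0.245, 0.0], [-0.0, -0.0, -1.0]] [-0.03  0.1   1.76 -0.    1.29  0.21] [-0.99633839 -0.71103355 -1.87415649]
{'fx': 309.34737093708117, 'fy': 309.34737093708117, 'cx': 259.4455220566601, 'cy': 186.5026214082238, 'distortion': array([0.01055139, 0.        , 0.        , 0.        , 0.        ]), 'xyz': array([0.61749459, 0.11766893, 0.2650696 ]), 'orientation': array([ 0.13023444,  0.98378422, -0.12227046, -0.01604779])}
start [261.49880534 190.64628303]
bar [339.15335604 -18.66531385]
crossL [208.25007391 232.71580228]
crossR [422.34789727 231.8285726 ]
puck [381.34714331 196.91297328]
```

View pics/w2.png

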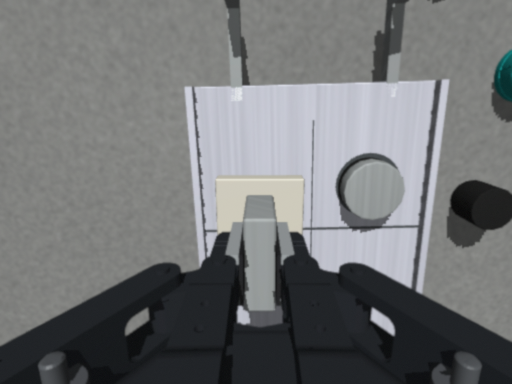

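The wrist view shows the block held over the bare lane, with the puck top at (373,190) and the cross line from (204,231) to (420,227). I'll refine the deck pose from these.

```bash
python3 - <<'E'
from h import *
p=manip.camera_params("wrist")
C1=onz(p,(204,231),.034);C2=onz(p,(420,227),.034);c0=onz(p,(313,122),.034);c1=onz(p,(311.5,228),.034);P=onz(p,(373.5,189.5),.052)
E1=onz(p,(187,88),.042);E2=onz(p,(447,81),.042)
print(C1,C2,np.linalg.norm(C1-C2),c0,c1,P,E1,E2)
ang=lambda v:np.degrees(np.arctan2(v[1],v[0]))
print("yaw",ang(C2-C1)+90,ang(c0-c1),ang(E2-E1)+90)
for y in(75.2,76.1):
  t=np.radians(y);ux=np.array([np.cos(t),np.sin(t),0]);uy=np.array([-np.sin(t),np.cos(t),0])
  for n,q,a,b in(("cross",c1,.16,0),("puck",P,.195,-.043),("end",(E1+E2)/2,.27,0)):
    o=q-a*ux-b*uy; print(y,n,o[:2].round(4),"start",(o+.195*ux+.043*uy)[:2].round(4),"bar",(o+.325*ux)[:2].round(4))
E
```

```text
[0.55005541 0.03230535 0.034     ] [ 0.71859208 -0.00678165  0.034     ] 0.17300983173868276 [0.65239965 0.09504338 0.034     ] [0.6344002  0.01358909 0.034     ] [0.68200097 0.03980782 0.052     ] [0.57189835 0.13950432 0.042     ] [0.74500051 0.10010725 0.042     ]
yaw 76.94280622499087 77.53924646854121 77.17821562179898
75.2 cross [ 0.5935 -0.1411] start [0.6018 0.0584] bar [0.6765 0.1731]
75.2 puck [ 0.5906 -0.1377] start [0.5989 0.0618] bar [0.6736 0.1765]
75.2 end [ 0.5895 -0.1412] start [0.5977 0.0583] bar [0.6725 0.173 ]
76.1 cross [ 0.596  -0.1417] start [0.6011 0.0579] bar [0.674  0.1738]
76.1 puck [ 0.5934 -0.1392] start [0.5985 0.0605] bar [0.6715 0.1763]
76.1 end [ 0.5936 -0.1423] start [0.5987 0.0573] bar [0.6717 0.1732]
```

Call:
drive_tool:
  commands: "5 .12 -.13 0 -1;5 0 0 .6 0;5 0 0 .6 0;5 0 0 .5 0;5 0 0 .25 0;5 0 0 .15 0;5 0 0 .08 0;5 0 0 0 0"

```text
time: 8.2
tool_pos: [0.6001, 0.0582, 0.0568]
tool_rot: [0.0, 0.783, 0.622, 0.0]
contact_force: [0.1, -0.2, -2.4]
gripper_width: 0.151
```

Call:
drive_tool:
  commands: "5 0 0 .03 0;5 0 0 .03 0;5 0 0 0 0;5 0 0 .02 0;5 0 0 0 0;5 0 0 0 0;5 0 0 0 0;5 0 0 0 0"

```text
time: 9.2
tool_pos: [0.6002, 0.0582, 0.0548]
tool_rot: [0.0, 0.783, 0.622, 0.0]
contact_force: [-1.9, 0.5, 6.1]
gripper_width: 0.151
```

Contact is made, so I'm opening and retreating.

Call:
drive_tool:
  commands: "22 0 0 -.02 0;30 0 0 0 0;40 0 0 0 0;40 0 0 0 0;40 0 0 -.3 0;40 0 0 -.8 0;40 0 0 -1 0;40 0 0 -1 0"

```text
time: 10.2
tool_pos: [0.5999, 0.0582, 0.1492]
tool_rot: [0.0, 0.783, 0.622, 0.0]
contact_force: [0.2, -0.3, 0.0]
gripper_width: 0.466
```

Call:
drive_tool:
  commands: "50 .85 .3 0 0;50 .85 .3 0 0;50 .85 .3 0 0;50 .85 .3 0 0;50 .85 .3 0 0;50 0 0 0 -10;50 0 0 0 -10;50 0 0 0 -10"

```text
time: 11.2
tool_pos: [0.6726, 0.1725, 0.1483]
tool_rot: [0.0, 0.593, 0.805, 0.0]
contact_force: [-0.1, -0.6, -0.5]
gripper_width: 0.587
```

Call:
drive_tool:
  commands: "50 0 0 0 -10;50 0 0 0 -10;50 0 0 0 -10;50 0 0 0 -10;50 0 0 0 -10;50 0 0 0 -10;50 0 0 0 0;50 0 0 0 0"

```text
time: 12.2
tool_pos: [0.6725, 0.1723, 0.148]
tool_rot: [0.0, 0.115, 0.993, 0.0]
contact_force: [-0.1, 0.1, -0.7]
gripper_width: 0.583
```

```bash
python3 - <<'E'
from h import *
s=manip.state();print(s['time'],s['tool_pos'],rot(s['tool_rot']).as_matrix().round(3).tolist(),s['joint_pos'].round(2),s['contact_force'])
p=manip.camera_params("wrist");im=manip.grab_frame("wrist")[:,:,::-1];cv2.imwrite("pics/w3.png",im)
t=np.radians(76.8);ux=np.array([np.cos(t),np.sin(t),0]);b=np.array([.673,.172,.07]);uy=np.array([-ux[1],ux[0],0])
print(proj(p,[b,b+.05*uy,b-.05*uy]))
S=manip.grab_frame("side")[:,:,::-1];cv2.imwrite("pics/side1.png",S)
S2=manip.grab_frame("scene")[:,:,::-1];cv2.imwrite("pics/scene1.png",S2)
f=lambda im,x,y,w,h,s:cv2.resize(im[y:y+h,x:x+w],None,fx=s,fy=s,interpolation=cv2.INTER_CUBIC)
r=np.vstack([f(S,200,140,144,108,2.5),f(S2,170,140,144,108,2.5)])[:540]
cv2.imwrite("pics/c3.png",np.hstack([cv2.resize(im[:,:],(440,330)) if 0 else np.pad(cv2.resize(im,(440,330)),((0,210),(0,0),(0,0))),r]))
E
```

```text
12.2 [0.6724502  0.17227614 0.14796808] [[-0.974, 0.228, 0.0], [0.228, 0.974, 0.0], [-0.0, 0.0, -1.0]] [ 0.14  0.27  1.51  0.    1.36 -1.2 ] [-0.12706801  0.06979894 -0.66879201]
[[259.37326999 196.17149055]
 [259.38036516 128.30857513]
 [259.36687282 256.77394338]]
```

View pics/c3.png

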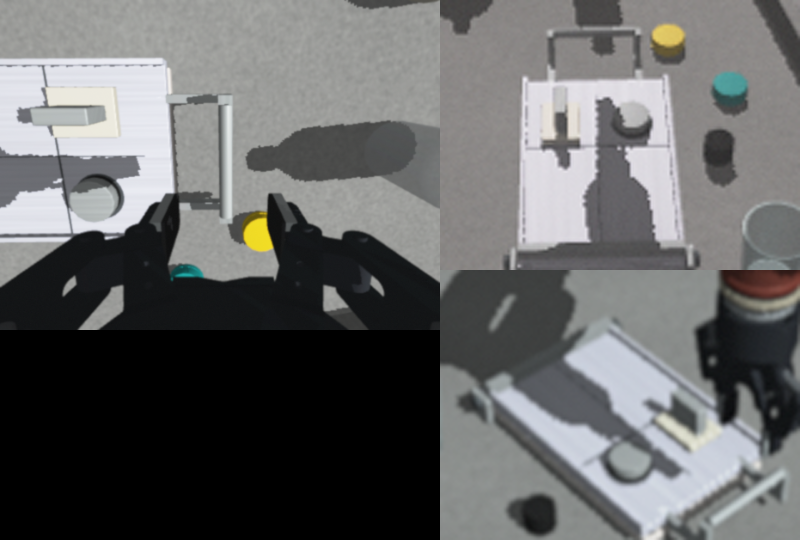

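The wrist crop shows the block standing square in the bare lane, with the bar between the jaws but about 9 mm off along its length. The side crop shows the tile just uphill of the cross line. Checking both numerically.

```bash
python3 - <<'E'
from h import *
p=manip.camera_params("wrist");k=512/440
q=lambda x,y,z:onz(p,(x*k,y*k),z)
t=np.radians(76.8);ux=np.array([np.cos(t),np.sin(t)]);uy=np.array([-ux[1],ux[0]])
B1=q(225.5,97,.07);B2=q(225,218,.07);bm=(B1+B2)/2;print("bar",B1,B2,bm)
for n,a in dict(cross1=q(43,67,.034),cross2=q(72,233,.034),end1=q(168,62,.042),puck=q(94.5,197,.052),tUR=q(112,86,.044),tDR=q(119,136,.044),tUL=q(48,88,.044),rim=q(5,60,.042)).items():
    d=a[:2]-bm[:2];print(n,a[:2].round(4),"deck",(325+1e3*d@ux).round(1),(1e3*d@uy).round(1))
im=cv2.imread("pics/side1.png");hsv=cv2.cvtColor(im,cv2.COLOR_BGR2HSV)
E
```

```text
bar [0.61436022 0.18778622 0.07      ] [0.71925245 0.16314756 0.07      ] [0.66680633 0.17546689 0.07      ]
cross1 [0.5523 0.0322] deck 159.4 78.8
cross2 [ 0.7171 -0.0051] deck 160.7 -90.2
end1 [0.5746 0.1453] deck 274.6 82.8
puck [0.6779 0.0436] deck 199.2 -40.9
tUR [0.583  0.0913] deck 224.0 62.4
tDR [0.6273 0.0826] deck 225.6 17.3
tUL [0.5719 0.0354] deck 167.0 60.4
rim [0.5413 0.0073] deck 132.6 83.8
```

Call:
drive_tool:
  commands: "50 .2 .06 .5 0;50 0 0 .8 0;50 0 0 .8 0;50 0 0 .6 0;50 0 0 .4 0;50 0 0 .2 0;50 0 0 .1 0;50 0 0 0 0"

```text
time: 13.35
tool_pos: [0.6673, 0.1754, 0.0461]
tool_rot: [0.0, 0.114, 0.994, 0.0]
contact_force: [0.5, -0.7, -0.2]
gripper_width: 0.588
```

Call:
drive_tool:
  commands: "4 0 0 0 0;4 0 0 0 0;4 0 0 0 0;4 0 0 0 0;4 0 0 0 0;4 0 0 0 0;4 0 0 0 0;4 0 0 0 0"

```text
time: 14.35
tool_pos: [0.6673, 0.1756, 0.0463]
tool_rot: [0.0, 0.114, 0.994, 0.0]
contact_force: [-0.0, 1.8, 5.7]
gripper_width: 0.115
```

Call:
drive_tool:
  commands: "4 0 -.005 -.04 0;4 0 -.01 -.08 0;4 0 -.015 -.12 0;4 0 -.018 -.13 0;4 0 -.02 -.13 0;4 0 -.02 -.13 0;4 0 -.022 -.13 0;4 0 -.024 -.13 0"

```text
time: 15.35
tool_pos: [0.6665, 0.1724, 0.0694]
tool_rot: [0.001, 0.114, 0.994, 0.001]
contact_force: [8.8, 4.9, -10.5]
gripper_width: 0.119
```

```bash
cat > chk.py <<'E'
from h import *
import sys
s=manip.state();tag=sys.argv[1]
z=s['tool_pos'][2]+.0187; th=np.arcsin((z-.028-.0012)/.327)-.1103
S=manip.grab_frame("side")[:,:,::-1];cv2.imwrite(f"pics/s_{tag}.png",S)
print("t %.2f theta~%.4f"%(s['time'],th),s['tool_pos'].round(4),s['contact_force'].round(1))
# tile is cream: low blue relative to red
d=S.astype(int);m=((d[:,:,2]-d[:,:,0]>12)&(d[:,:,2]>150)).astype(np.uint8)
m[:, :225]=0;m[:,282:]=0;m[:140]=0;m[255:]=0
n,l,st,c=cv2.connectedComponentsWithStats(m)
o=np.array([.5926,-.141,.028]);t=np.radians(76.8);ux=np.array([np.cos(t),np.sin(t),0]);p=manip.camera_params("side")
for i in range(1,n):
    if st[i,4]>15:
        # intersect ray with tile-top plane of tilted deck
        e=ux*np.cos(th)+[0,0,np.sin(th)];nn=-ux*np.sin(th)+np.array([0,0,np.cos(th)])
        q,r=ray(p,c[i]);a=(nn@(o+nn*.016-q))/(nn@r);X=q+a*r
        print("blob",st[i],c[i].round(1),"s_mm %.1f"%(1e3*(X-o)@e))
E
python3 chk.py a
```

```text
t 15.35 theta~0.0709 [0.6665 0.1724 0.0694] [  8.8   4.9 -10.5]
blob [241 178   5  15  50] [242.9 186.5] s_mm 187.5
blob [250 178   6  13  35] [252.2 182.6] s_mm 202.0
```

Call:
drive_tool:
  commands: "4 0 -.024 -.12 0;4 0 -.026 -.12 0;4 0 -.028 -.12 0;4 0 -.03 -.12 0;4 0 -.03 -.12 0;4 0 -.031 -.1 0;4 0 -.026 -.07 0;4 0 -.018 -.05 0"

```text
time: 16.4
tool_pos: [0.6652, 0.1671, 0.0943]
tool_rot: [0.001, 0.114, 0.994, 0.002]
contact_force: [9.7, 8.2, -10.3]
gripper_width: 0.116
```

```bash
python3 chk.py b
```

```text
t 16.40 theta~0.1488 [0.6652 0.1671 0.0943] [  9.7   8.2 -10.3]
blob [240 175   5  16  70] [242.3 182.9] s_mm 191.2
blob [250 175   6  15  53] [252.4 180.8] s_mm 198.1
```

Call:
drive_tool:
  commands: "4 0 -.022 -.08 0;4 0 -.023 -.08 0;4 0 -.023 -.08 0;4 0 -.024 -.08 0;4 0 -.024 -.08 0;4 0 -.025 -.08 0;4 0 -.02 -.06 0;4 0 -.014 -.04 0"

```text
time: 17.45
tool_pos: [0.6641, 0.1621, 0.1119]
tool_rot: [0.001, 0.114, 0.994, 0.002]
contact_force: [9.1, 7.9, -9.4]
gripper_width: 0.113
```

```bash
python3 chk.py c
```

```text
t 17.45 theta~0.2049 [0.6641 0.1621 0.1119] [ 9.1  7.9 -9.4]
blob [240 173   6  17  85] [242.2 181.4] s_mm 190.5
blob [250 173   6  17  74] [252.4 180.2] s_mm 194.2
```

Call:
drive_tool:
  commands: "4 0 -.009 -.027 0;4 0 -.009 -.027 0;4 0 -.009 -.027 0;4 0 -.009 -.027 0;4 0 -.009 -.027 0;4 0 -.009 -.027 0;4 0 -.009 -.027 0;4 0 -.009 -.027 0"

```text
time: 18.5
tool_pos: [0.6637, 0.1601, 0.1182]
tool_rot: [0.001, 0.114, 0.994, 0.003]
contact_force: [9.8, 7.9, -9.2]
gripper_width: 0.118
```

```bash
python3 chk.py d
```

```text
t 18.50 theta~0.2254 [0.6637 0.1601 0.1182] [ 9.8  7.9 -9.2]
blob [240 172   6  17  88] [242.1 180.2] s_mm 192.3
blob [250 172   6  17  76] [252.4 179.7] s_mm 193.8
```

Call:
drive_tool:
  commands: "4 0 -.009 -.026 0;4 0 -.009 -.026 0;4 0 -.009 -.026 0;4 0 -.009 -.026 0;4 0 -.009 -.026 0;4 0 -.009 -.026 0;4 0 -.009 -.026 0;4 0 -.009 -.026 0"

```text
time: 19.55
tool_pos: [0.6631, 0.1579, 0.1247]
tool_rot: [0.001, 0.114, 0.994, 0.002]
contact_force: [8.5, 9.0, -8.2]
gripper_width: 0.112
```

```bash
python3 chk.py e
```

```text
t 19.55 theta~0.2464 [0.6631 0.1579 0.1247] [ 8.5  9.  -8.2]
blob [240 171   6  18  86] [242.2 179.9] s_mm 191.6
blob [250 171   6  18  83] [252.5 179.3] s_mm 193.1
```

Call:
drive_tool:
  commands: "4 0 -.008 -.021 0;4 0 -.008 -.021 0;4 0 -.008 -.021 0;4 0 -.008 -.021 0;4 0 -.008 -.021 0;4 0 -.008 -.021 0;4 0 -.008 -.021 0;4 0 -.008 -.021 0"

```text
time: 20.6
tool_pos: [0.6627, 0.1561, 0.1297]
tool_rot: [0.001, 0.114, 0.994, 0.002]
contact_force: [9.9, 8.6, -8.4]
gripper_width: 0.116
```

```bash
python3 chk.py f
```

```text
t 20.60 theta~0.2628 [0.6627 0.1561 0.1297] [ 9.9  8.6 -8.4]
blob [240 171   7  18  87] [242.3 179.7] s_mm 190.8
blob [250 171   6  17  79] [252.5 178.9] s_mm 193.0
```

Call:
drive_tool:
  commands: "4 0 -.008 -.021 0;4 0 -.008 -.021 0;4 0 -.008 -.021 0;4 0 -.008 -.021 0;4 0 -.008 -.021 0;4 0 -.008 -.021 0;4 0 -.008 -.021 0;4 0 -.008 -.021 0"

```text
time: 21.65
tool_pos: [0.6623, 0.1542, 0.1346]
tool_rot: [0.001, 0.114, 0.994, 0.002]
contact_force: [9.1, 8.3, -9.4]
gripper_width: 0.118
```

```bash
python3 chk.py g
```

```text
t 21.65 theta~0.2790 [0.6623 0.1542 0.1346] [ 9.1  8.3 -9.4]
blob [240 170   5  18  77] [242.2 178.7] s_mm 192.4
blob [250 170   6  18  86] [252.4 178.3] s_mm 193.5
```

Call:
drive_tool:
  commands: "4 0 -.009 -.021 0;4 0 -.009 -.021 0;4 0 -.009 -.021 0;4 0 -.009 -.021 0;4 0 -.009 -.021 0;4 0 -.009 -.021 0;4 0 -.009 -.021 0;4 0 -.009 -.021 0"

```text
time: 22.7
tool_pos: [0.6619, 0.1522, 0.1396]
tool_rot: [0.001, 0.114, 0.994, 0.003]
contact_force: [10.1, 8.5, -9.4]
gripper_width: 0.121
```

```bash
python3 chk.py h
```

```text
t 22.70 theta~0.2956 [0.6619 0.1522 0.1396] [10.1  8.5 -9.4]
blob [240 170   6  18  80] [242.2 178.7] s_mm 191.1
blob [250 170   6  18  84] [252.3 178.2] s_mm 192.4
```

Call:
drive_tool:
  commands: "4 0 -.009 -.021 0;4 0 -.009 -.021 0;4 0 -.009 -.021 0;4 0 -.009 -.021 0;4 0 -.009 -.021 0;4 0 -.009 -.021 0;4 0 -.009 -.021 0;4 0 -.009 -.021 0"

```text
time: 23.75
tool_pos: [0.6614, 0.1501, 0.1446]
tool_rot: [0.001, 0.114, 0.994, 0.003]
contact_force: [9.6, 8.6, -8.4]
gripper_width: 0.119
```

```bash
python3 chk.py i
```

```text
t 23.75 theta~0.3122 [0.6614 0.1501 0.1446] [ 9.6  8.6 -8.4]
blob [240 169   6  18  86] [242.1 177.9] s_mm 192.4
blob [250 169   6  18  84] [252.3 177.2] s_mm 194.2
```

Call:
drive_tool:
  commands: "4 0 -.01 -.021 0;4 0 -.01 -.021 0;4 0 -.01 -.021 0;4 0 -.01 -.021 0;4 0 -.01 -.021 0;4 0 -.01 -.021 0;4 0 -.01 -.021 0;4 0 -.01 -.021 0"

```text
time: 24.8
tool_pos: [0.6609, 0.1478, 0.15]
tool_rot: [0.001, 0.113, 0.994, 0.002]
contact_force: [10.1, 9.2, -7.5]
gripper_width: 0.113
```

```bash
python3 chk.py j
```

```text
t 24.80 theta~0.3304 [0.6609 0.1478 0.15  ] [10.1  9.2 -7.5]
blob [240 169   6  18  85] [242.  177.8] s_mm 191.4
blob [250 169   6  18  81] [252.3 177.1] s_mm 193.2
```

Call:
drive_tool:
  commands: "4 0 -.01 -.02 0;4 0 -.01 -.02 0;4 0 -.01 -.02 0;4 0 -.01 -.02 0;4 0 -.01 -.02 0;4 0 -.01 -.02 0;4 0 -.01 -.02 0;4 0 -.01 -.02 0"

```text
time: 25.85
tool_pos: [0.6604, 0.1456, 0.1549]
tool_rot: [0.001, 0.113, 0.994, 0.003]
contact_force: [9.6, 8.8, -7.4]
gripper_width: 0.113
```

```bash
python3 chk.py k
```

```text
t 25.85 theta~0.3470 [0.6604 0.1456 0.1549] [ 9.6  8.8 -7.4]
blob [240 197   6  19  88] [242.1 206.1] s_mm 104.6
blob [250 196   6  20  74] [252.2 204.6] s_mm 108.4
```

The block is sliding (s about 106 mm at θ about 0.347), so I'm stopping and holding.

Call:
drive_tool:
  commands: "4 0 0 0 0;4 0 0 0 0;4 0 0 0 0;4 0 0 0 0;4 0 0 0 0;4 0 0 0 0;4 0 0 0 0;4 0 0 0 0"

```text
time: 26.9
tool_pos: [0.6604, 0.1455, 0.155]
tool_rot: [0.001, 0.113, 0.994, 0.003]
contact_force: [8.7, 7.2, -6.5]
gripper_width: 0.117
```

```bash
python3 chk.py l; python3 - <<'E'
import cv2,numpy as np
f=lambda n:cv2.resize(cv2.imread(f"pics/s_{n}.png")[140:260,215:305],None,fx=4,fy=4,interpolation=cv2.INTER_CUBIC)
cv2.imwrite("pics/c4.png",np.hstack([f("j"),f("l")]))
E
```

```text
t 26.90 theta~0.3475 [0.6604 0.1455 0.155 ] [ 8.7  7.2 -6.5]
blob [241 219   6  20  84] [242.7 228.8] s_mm 38.8
blob [251 219   6  20  83] [253.2 228.5] s_mm 39.3
```

View pics/c4.png

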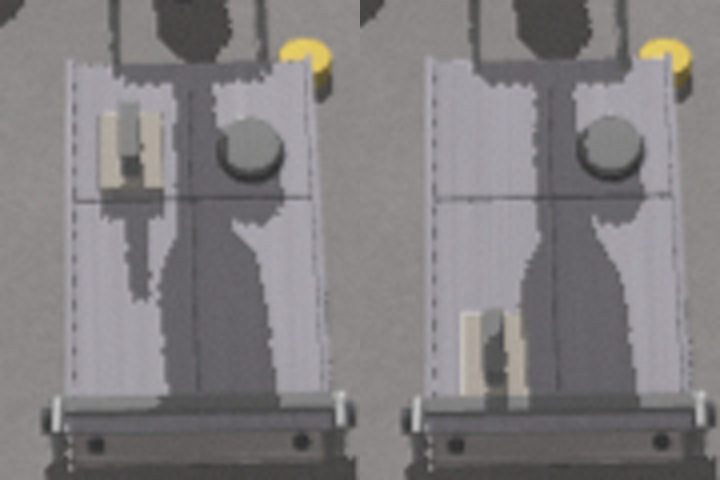

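The block is at the foot stop (right panel, tile against the strip at (492,395)) and the puck hasn't moved, at (250,148) in the left panel and (610,148) in the right. Now I'll let go of the bar.

Call:
drive_tool:
  commands: "16 0 0 0 0;22 0 0 0 0;35 0 0 0 0;35 0 0 0 0;35 0 0 0 0;35 0 0 -.1 0;35 0 0 -.3 0;35 0 0 -.8 0"

```text
time: 27.95
tool_pos: [0.6586, 0.1432, 0.1923]
tool_rot: [-0.001, 0.114, 0.994, -0.0]
contact_force: [-0.4, 0.6, 0.0]
gripper_width: 0.408
```

Call:
drive_tool:
  commands: "35 0 0 -1 0;35 0 0 -1 0;35 0 0 -1 0;35 0 0 -.6 0;35 0 0 0 0;35 0 0 0 0;35 0 0 0 0;35 0 0 0 0"

```text
time: 28.95
tool_pos: [0.6591, 0.1432, 0.2996]
tool_rot: [-0.001, 0.114, 0.994, -0.0]
contact_force: [-1.0, -0.7, -0.4]
gripper_width: 0.41
```

```bash
sed -i 's/^z=.*\|^s=manip/&/' chk.py; sed 's/^z=.*/z=0;th=.3475/;s/^s=manip.state();tag=sys.argv\[1\]/s=manip.state();tag=sys.argv[1]/;s/; th=np.*$//' chk.py > chk2.py; python3 chk2.py m; python3 - <<'E'
from h import *
S=manip.grab_frame("scene")[:,:,::-1];cv2.imwrite("pics/scene2.png",S)
f=lambda im,x,y,w,h,s:cv2.resize(im[y:y+h,x:x+w],None,fx=s,fy=s,interpolation=cv2.INTER_CUBIC)
g=lambda n:f(cv2.imread(f"pics/s_{n}.png"),215,140,90,120,3)
cv2.imwrite("pics/c5.png",np.hstack([g("l"),g("m"),f(S,110,130,250,180,1)[:0].reshape(0,250,3) if 0 else cv2.copyMakeBorder(S[130:310,110:360],0,180,0,0,cv2.BORDER_CONSTANT)]))
E
```

```text
t 28.95 theta~0.3475 [0.6591 0.1432 0.2996] [-1.  -0.7 -0.4]
blob [241 219   6  20  81] [242.7 228.7] s_mm 39.3
blob [251 219   6  19  92] [253.9 227.9] s_mm 40.9
```

View pics/c5.png

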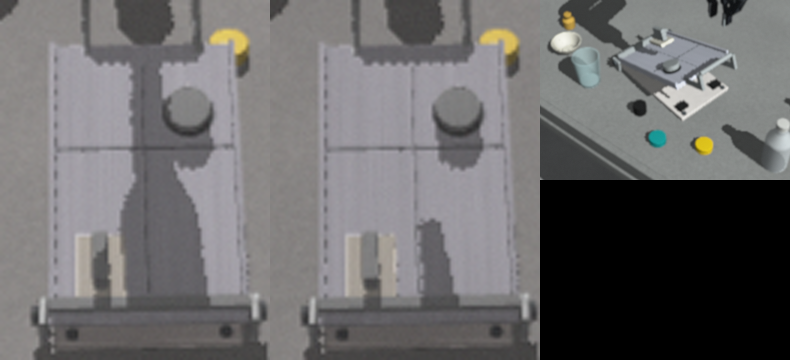

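After release the deck looks the same as before (left and middle panels). The block is at the foot stop, the puck hasn't moved from its mark, and the gripper is clear. Handing in.

```bash
python3 -c "
from plant import manip
print(manip.job_done())"
```

```text
the job is handed in; nothing more can be done
None
```

The slip test is done and handed in at about 29 s of the 72 s allowed. I set the block on the bare lane about 195 mm from the hinge, just uphill of the cross line. I then raised the ramp by the bar, in steps of about 0.017 rad near the end. The block slid during the step from 0.330 to 0.347 rad, and I held the ramp at 0.347 rad while it ran down to the foot stop.

- **Block:** after I let go of the bar, its middle measured about 40 mm from the hinge, which is where it sits against the foot stop.
- **Ramp and puck:** by eye in the side view, the ramp stayed at its angle after release and the puck did not move from its mark.
- **Bystanders:** those visible in the last scene crop look undisturbed; the funnel and spatula were outside that crop.
- **Forces:** wrist force readings after each move stayed under about 20 N. That includes a steady sideways pull of roughly 7 to 10 N on the bar while lifting.

No check failed. The two deck position measurements, from the side and wrist cameras, differed by about 5 mm and 1°.

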